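# Lock the indexing fixture with its pin

## Task

Lock the round collar of the indexing fixture: set the plain round-headed index pin from the white stand into the collar's hole, then turn the collar slowly counter-clockwise by its black post until the pin drops and catches in the bore hidden in the disc below, and stop turning at once. Then press the pin gently fully home, so that its head sits flush on the collar, and let go. Never force the pin against the collar, and leave everything else where it is.

Things in the scene. Friction and masses are not known exactly. Their poses are not given: they have to be found in the camera images.
- fixture: the fixed square aluminium base plate of the indexing fixture, 180 x 180 x 14 mm, screwed to the bench; origin under its centre, on the bench, exactly on the collar's turning axis; z up. A fixed dark steel disc and the turning collar sit on it.
- disc_top (a point): centre of the top of the fixed dark disc (radius 70 mm, top 42 mm above the bench) that the collar covers. It has one vertical bore, 15 mm wide with 2 mm chamfer, 48 mm from the axis. Where round the circle is not measured: the collar's hole comes over it at a swivel angle somewhere between 0.1 and 0.75 rad, always counter-clockwise of the start. Elsewhere the disc is flat.
- swivel (a joint): angle of the collar on the fixture, rad; 0 when the collar's axes are parallel to the fixture's, positive counter-clockwise from above, stops at -0.95 and +0.95. Starts between -0.75 and -0.15. It turns with a dry friction of 0.15 N m (about 3 N at the post) and stays where it is left.
- index_collar: the round steel collar, radius 70 mm, 32 mm thick, turning about a vertical axis; origin on the axis at its underside, 43 mm above the bench; z up. A dark loudspeaker magnet (radius 25, height 16 mm) is clamped on its centre. Its one hole is on its +y side, its hand post on its -y side. Pin and collar get marked if wedged or pressed together with more than 30 N: take care.
- collar_hole (a point): centre of the mouth of the collar's hole, in its top face 75 mm above the bench, 48 mm from the axis; 14 mm diameter with a 1 mm chamfer, straight through the 32 mm thick collar
- post_top (a point): centre of the top of the black upright round hand post for turning the collar, 16 mm diameter, 45 mm high above the collar's top, 48 mm from the axis, across the axis from the hole. Push it, or hold it from above, and lead it round the axis.
- index_pin: the loose steel index pin, about 130 g: a shank 12 mm thick and 53 mm long with a chamfered tip, below a plain round head 24 mm thick and 30 mm high; origin at the end of the tip, z towards the head. Starts upright in the white stand, its head resting on the stand's top 57 mm above the bench.
- pin_seat (a point): centre of the underside of the pin's head, 53 mm from the tip. 20 mm above the collar's top while the pin stands in the hole on the flat disc; over the bore the pin drops 9 to 10 mm by its own weight and stops the collar (play 2 to 3 mm, about 0.05 rad, either way); level with the collar's top when fully home.
- pin_top (a point): centre of the top of the pin's head, 83 mm from the tip. Once dropped, the pin rests on a stiff friction plug in the bore: a downward push of about 7 N slides it the last 10 mm, and it stays there.
- pin_stand: fixed white plastic stand, 56 x 126 x 57 mm, with two through-holes of 14 mm diameter, 35 mm either side of its centre along its own y; origin under its centre. Index pin and tee key stand in them, either way round.
- tee_key: bystander: steel tee key in the other hole of the stand, 12 mm shank with a 44 mm cross bar on top 50 mm above the shank's end (origin), not needed
- screw_bin: bystander: open green bin with steel screws, 100 x 85 x 45 mm, origin under its centre
- rivet_bin: bystander: open green bin with brass rivets, 100 x 85 x 45 mm, origin under its centre
- screwdriver: bystander: screwdriver with orange handle, 200 mm long, lying on the bench
- pipe_tee: bystander: small white plastic pipe tee, 60 mm long, 22 mm thick, lying on the bench
- speaker_unit: bystander: small black loudspeaker, 88 mm across, 46 mm high, origin under its centre
Mind the look-alikes: they are no part of the job. Leave any orange or turquoise look-alike of the pin_stand alone.

How it is judged:
By the outcome, as a careful person would: the job done as asked, in the order asked, and still so for the second after the job is handed in, with the robot touching nothing.
It also fails if it takes over 69 s, if anything falls off the work surface, if the arm or the gripper's body presses on something with over 40 N, if the wrist force passes 120 N, or if a joint passes its speed limit or range.

## Robot

A 6-joint arm with a two-finger parallel gripper is mounted at the origin on the work surface. World frame = base frame: x ahead of the robot, y to its left, z up, the work surface at z = 0. Lengths are in m, angles in rad, forces in N, time in s.
With the tool pointing down it reaches from about 0.25 to 0.725 m from the base axis. Payload 4 kg.
Tool frame: the origin (TCP) lies midway between the tips of the shut fingers; the grasp point (between the pads) lies 19 mm behind it; z points along the fingers, y is the line along which they close (so a half turn about z gives the same grasp; the last joint's range is limited). The gripper opens to 85 mm and grips with 20 to 120 N. Pads are 22 mm wide; open, the fingers measure 114 mm over their backs; the gripper's body (76 mm by 85 mm) begins 54 mm behind the grasp point. The pads swing forward as they close: fully open they stand 13 mm farther back than shut.
Start: joints at [-1.189, 0.241, 0.005, 1.335, 0, 1.571], TCP at [0.186, -0.464, 0.231] pointing down, gripper open.
Joint ranges: [-2.72, 2.72], [-1.05, 1.87], [-1.09, 1.28], [-1.99, 2.15], [-1.42, 1.44], [-3.14, 3.14]. Speed limits (rad/s): [2.79, 2.79, 3.14, 3.14, 3.14, 3.14].

## Interface

Orientations are given as a unit quaternion [x, y, z, w].
In Python, from workcell import get_obs, camera, job_done, silhouettes gives the robot as it stands. The module is installed in compiled form; this text tells all that it offers.
- The arm moves only by the tool drive_tool, never from a script. Its argument "increments" is a list of rows, each a list of 3 entries, a list of its own where there are three numbers: the shift along the world's x, y, z in mm, then the turn, a rotation vector about the world's x, y, z in degrees, then the opening, from 0 (shut) to 1 (fully open). A call has 1 to 8 rows; each row shifts and turns the commanded pose from where the row before left it; what a row does not reach is not made up. A row lasts 1/12 s, in which the tool goes at most 41.7 mm and 7.16 degrees, less where a joint would pass 70% of its speed; a pose out of reach is approached as far as the arm can. A call is refused whole if a number of a shift passes 41.7 or a number of a turn 7.16, either way. A call with a gripper value outside its range is refused whole. The fingers move at their own pace and stop on an object; the grip force is fixed at half the most. Time passes only in rows, so rows that do not move let the fingers close. It gives the time, the measured TCP pose, the force, the opening and the grip force at its end, in the units of the state.
- get_obs(): the state, without advancing time (a new reading comes with each control period).
- camera(name): name is "scene" or "top" or "wrist"; returns a dict with "image" (384x512x3 uint8, red, green, blue), "K" (3x3 intrinsics, pixels), "view" (4x4, takes a point from world to camera coordinates). Camera axes: x right, y down, z forward; pixel columns grow to the right and rows downward; lengths in m; the calibration is good to about 2 mm. A picture is of the moment at which its call begins. There is no depth.
- job_done(): hands the job in; it is judged then, once.
Trained networks look in a picture, given as the dict that the camera call returned (one of the last four; its "shot" number tells which), for a name from the list of things; names that differ only in an ending like _2 or _b are one class to them, and where a whole thing is asked for, a point or a joint stands for the part that bears it (a point fixed in the world has none). Each returns a list of dicts, best first, with "conf" (0 to 1); they miss things now and then, are a little off and sometimes report something else, mostly with a low value. They report only what shows in the picture. A call takes as long as a camera call. They do not tell look-alikes from the thing itself.
- silhouettes(query, picture): "region" (384x512 bool, what is visible of it) and "bbox" ([left, top, right, bottom] in pixels, round what is visible of it).
The state is a dict: "clock": time; "joint_pos": joint angles; "joint_vel": joint speeds; "tau": joint torques, N m; "eef_pos": TCP position; "tool_rot": TCP orientation; "ft_force": force on the tool from outside, world axes, zero at the start; "ft_torque": the same for the moment, N m; "grip_width": finger opening in m; "grasp_force": force on a finger pad.
Only numpy, scipy, OpenCV 4.12 (cv2) and the standard library are available. Lean on these libraries where they do the work, as an engineer would, in place of code of your own. Each camera call takes 0.05 s, during which the arm holds its last target. There are 200 camera calls.

## Working session

There is one attempt and no reset: what is moved stays moved. The work goes in short steps, Python scripts to look and compute and a tool call to move; the robot and the scene stay as the last step left them, time stands still between calls to the robot, and variables do not carry over. Pictures are saved under pics/ and viewed, at most 10 in all, crops included, and the job is handed in when it is done.

Besides the shell and the picture viewer there is one more tool, called after "Emit:" as a command line: name --argument value ..., lists and objects as JSON in quotes. drive_tool: Moves the arm, as the interface text tells. Its arguments: {"type":"object","properties":{"increments":{"type":"array"}},"required":["increments"]}

```bash
mkdir -p pics
cat > h.py <<'E'
import numpy as np, cv2
from workcell import get_obs, camera, silhouettes
def ray(c,u,v,z):
    V=c["view"];R=V[:3,:3];t=V[:3,3];o=-R.T@t
    d=R.T@np.linalg.inv(c["K"])@np.array([u,v,1.]);return o+d*(z-o[2])/d[2]
def proj(c,p):
    q=c["view"][:3,:3]@np.array(p)+c["view"][:3,3];q=c["K"]@q;return q[:2]/q[2]
def cen(r):
    m=r["region"];y,x=np.nonzero(m);return x.mean(),y.mean()
def save(c,n): cv2.imwrite("pics/"+n,c["image"][...,::-1])
E
python3 - <<'E'
from h import *
a=camera("top");b=camera("scene")
cv2.imwrite("pics/a.png",cv2.resize(a["image"][...,::-1],(800,600),interpolation=cv2.INTER_CUBIC));cv2.imwrite("pics/b.png",cv2.resize(b["image"][...,::-1],(800,600),interpolation=cv2.INTER_CUBIC))
for n,c in(("top",a),("scene",b)):
  print(n,-c["view"][:3,:3].T@c["view"][:3,3])
  for q in("fixture","index_collar","post_top","collar_hole","index_pin","pin_top","pin_stand","tee_key"):
    for r in silhouettes(q,c): print(q,round(r["conf"],2),r["bbox"],np.round(cen(r),1),r["region"].sum())
E
```

```text
top [ 0.4349926  -0.08497368  1.51373335]
fixture 0.6 [152.4, 160.8, 214.7, 225.5] [186.4 194.4] 1436
index_collar 0.71 [161.2, 168.1, 202.5, 213.4] [181.  191.1] 1579
post_top 0.79 [159.7, 171.8, 204.6, 216.9] [181.  191.3] 1595
collar_hole 0.6 [158.5, 171.1, 203.6, 213.3] [181. 191.] 1586
pin_top 0.37 [294.7, 193.3, 308.3, 203.4] [300.5 199.3] 56
pin_stand 0.76 [239.1, 190.0, 280.5, 216.3] [258.9 201.8] 708
pin_stand 0.72 [314.1, 228.1, 358.0, 257.3] [334.  242.1] 804
pin_stand 0.71 [362.2, 195.6, 408.9, 214.0] [384.5 203.6] 768
pin_stand 0.56 [289.3, 190.8, 333.8, 210.0] [309.4 199.5] 714
tee_key 0.64 [321.1, 198.8, 326.9, 202.9] [322.4 199.1] 28
scene [ 1.13775703 -0.44209461  0.68229236]
fixture 0.74 [294.5, 183.2, 379.4, 230.5] [333.7 205.7] 1237
fixture 0.57 [182.1, 221.6, 188.3, 234.9] [185.9 228.5] 62
fixture 0.32 [207.6, 211.6, 217.6, 224.3] [212.  216.6] 102
index_collar 0.69 [313.1, 165.7, 360.7, 206.1] [336.8 183.6] 1592
index_collar 0.69 [348.3, 143.5, 380.6, 172.3] [363.8 156.6] 852
index_collar 0.22 [209.1, 211.0, 215.9, 224.9] [212.2 216.7] 115
post_top 0.64 [312.2, 164.6, 361.7, 201.7] [336.6 183.6] 1620
collar_hole 0.6 [311.1, 161.4, 361.7, 205.7] [336.8 183.3] 1624
pin_top 0.57 [207.1, 212.5, 216.7, 222.3] [212. 217.] 104
pin_stand 0.78 [230.1, 192.0, 277.9, 235.0] [255.5 211.4] 1382
pin_stand 0.73 [128.1, 188.8, 186.0, 234.0] [155.6 211.2] 1542
pin_stand 0.63 [171.8, 208.5, 227.2, 259.5] [200.  235.1] 1561
pin_stand 0.63 [66.5, 239.9, 133.8, 276.6] [101.7 259.2] 1112
pin_stand 0.43 [235.8, 170.1, 254.1, 178.4] [242.3 176.2] 148
pin_stand 0.32 [206.6, 210.5, 217.7, 223.8] [212.  216.4] 112
pin_stand 0.16 [312.6, 164.5, 362.5, 207.0] [336.9 183.6] 1592
tee_key 0.44 [181.7, 220.7, 188.8, 235.1] [185.8 227.5] 54
```

View pics/a.png

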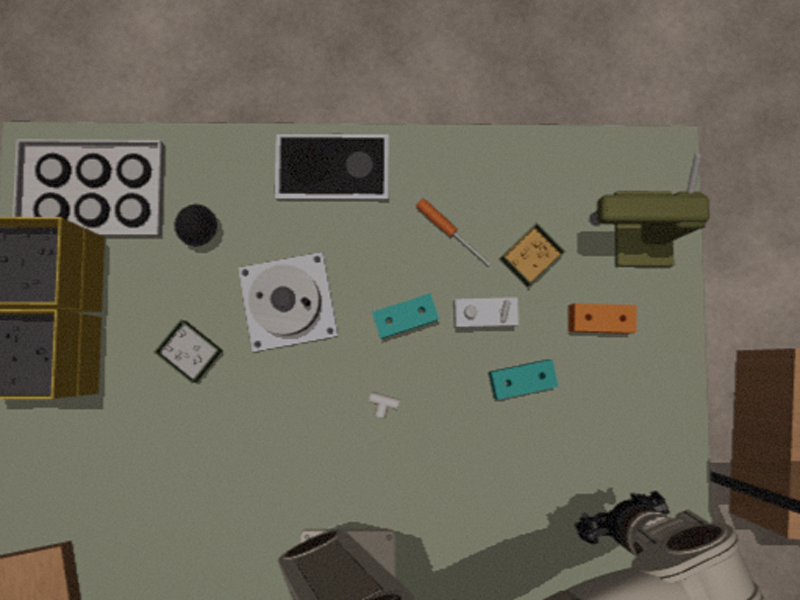

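View pics/b.png

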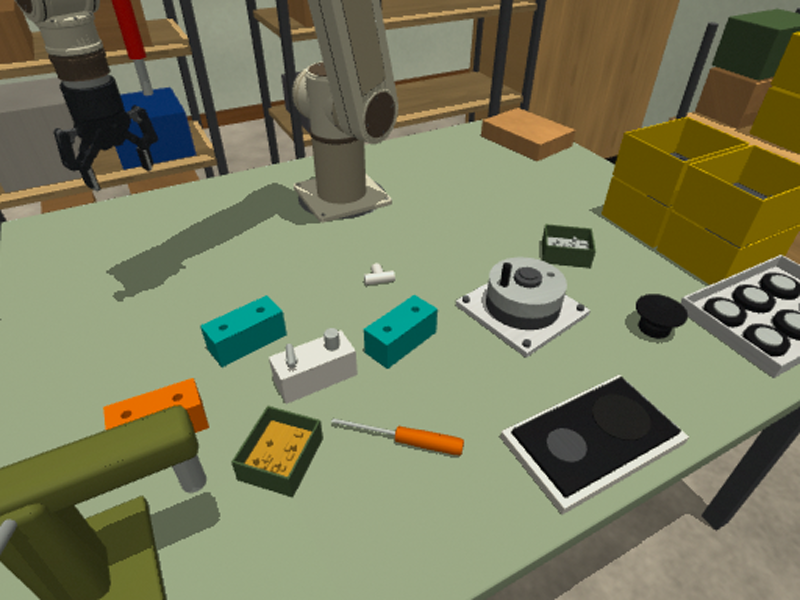

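The top view shows the fixture at about (288,302) in the 800-px picture, with the hole at (259,295) and the post at (307,300). The white stand is at (486,312), with the pin in its left hole at (470,312) and the tee key in the right at (504,311). The scene view agrees with this.

Run:
```python
from h import *
c=camera("top");s=1/1.5625
print("corners",[np.round(ray(c,u*s,v*s,.014),4) for u,v in((239,267),(323,253),(337,337),(253,352))])
for r in silhouettes("index_collar",c)[:1]:
    cnt=max(cv2.findContours(r["region"].astype(np.uint8),0,1)[0],key=len); (x,y),_=cv2.minEnclosingCircle(cnt[:,0]);print("collar",ray(c,x,y,.07),_)
print("hole",ray(c,259*s,295*s,.075),"magnet",ray(c,283*s,299*s,.091),"post mid",ray(c,307*s,300*s,.11))
print("pin",ray(c,470*s,311*s,.087),"tee",ray(c,504*s,311*s,.06))
r=[r for r in silhouettes("pin_stand",c) if abs(cen(r)[0]-309)<5][0];print("stand",ray(c,*cen(r),.057), ray(c,486*s,313*s,.057))
b=camera("scene");print("pin scene",ray(b,332*s,332*s,.087),"post",ray(b,507*s,265*s,.12),"hole",ray(b,551*s,270*s,.075),"mag",ray(b,529*s,271*s,.091))
o=get_obs();print(o["eef_pos"],o["tool_rot"],o["ft_force"],o["clock"])
w=camera("wrist");V=w["view"];print(-V[:3,:3].T@V[:3,3],V[:3,:3].round(2),w["K"])
```

```text
corners [array([0.633 , 0.2295, 0.014 ]), array([0.6632, 0.0544, 0.014 ]), array([0.4873, 0.0234, 0.014 ]), array([0.4558, 0.1968, 0.014 ])]
collar [0.56086306 0.12762989 0.07      ] 22.481006622314453
hole [0.56864746 0.17559249 0.075     ] magnet [0.55937435 0.12520296 0.091     ] post mid [0.55590334 0.075629   0.11      ]
pin [ 0.53699445 -0.24506399  0.087     ] tee [ 0.53913086 -0.31694238  0.06      ]
stand [ 0.53512516 -0.27422961  0.057     ] [ 0.53517471 -0.28085347  0.057     ]
pin scene [ 0.53960821 -0.24136415  0.087     ] post [0.55826058 0.08217765 0.12      ] hole [0.56269953 0.18772955 0.075     ] mag [0.56164238 0.13366781 0.091     ]
[ 0.18627234 -0.46400215  0.23128983] [ 9.81836636e-01  1.89728280e-01 -1.80496197e-05 -1.82282173e-05] [ 0.37971093  0.02699964 -0.07267552] 1.1
[ 0.25432588 -0.43683325  0.37457965] [[ 0.37 -0.93 -0.  ]
 [-0.89 -0.36  0.29]
 [-0.27 -0.11 -0.96]] [[292.88891456   0.         256.61996794]
 [  0.         292.88891456 194.15634398]
 [  0.           0.           1.        ]]
```

Emit:
drive_tool --increments '[[[29,18,0],[0,0,6],1],[[29,18,0],[0,0,6],1],[[29,18,0],[0,0,6],1],[[29,18,0],[0,0,6],1],[[29,18,0],[0,0,6],1],[[29,18,0],[0,0,6],1],[[29,18,0],[0,0,6],1],[[29,18,0],[0,0,6],1]]'

```text
clock: 1.82
eef_pos: [0.4196, -0.3189, 0.2314]
tool_rot: [0.818, 0.575, 0.0, 0.0]
ft_force: [0.4, -1.4, -0.5]
grip_width: 0.0855
grasp_force: 0.0
```

Emit:
drive_tool --increments '[[[29,18,-10],[0,0,5],1],[[29,18,-10],[0,0,5],1],[[29,18,-10],[0,0,5],1],[[29,18,-5],[0,0,5],1],[[0,0,0],[0,0,0],1],[[0,0,0],[0,0,0],1]]'

```text
clock: 2.32
eef_pos: [0.5352, -0.2465, 0.1951]
tool_rot: [0.707, 0.707, -0.0, -0.001]
ft_force: [-0.6, -0.4, -0.4]
grip_width: 0.0856
grasp_force: 0.0
```

Run:
```python
from h import *
o=get_obs();print(o["eef_pos"],o["tool_rot"],o["joint_pos"],o["clock"])
w=camera("wrist");save(w,"c.png")
for q in("index_pin","pin_stand","tee_key"):
    for r in silhouettes(q,w): print(q,round(r["conf"],2),r["bbox"],np.round(cen(r),1),r["region"].sum())
print(proj(w,[.538,-.243,.087]))
```

```text
[ 0.53522373 -0.24650551  0.19514443] [ 7.06881400e-01  7.07331511e-01 -4.17907364e-04 -8.04001120e-04] [-4.31488192e-01  4.36310135e-01  1.89824130e-01  1.32610826e+00
 -2.27304841e-04  1.13867179e+00] 2.3167
index_pin 0.58 [247.6, 171.9, 274.1, 202.2] [259.9 187.1] 654
pin_stand 0.93 [207.6, 0.0, 304.6, 115.3] [256.7  52.7] 7230
pin_stand 0.82 [232.3, 322.7, 271.1, 337.8] [253.7 329.2] 573
pin_stand 0.71 [91.7, 204.4, 188.2, 325.9] [141.7 252.8] 4498
pin_stand 0.59 [227.9, 145.7, 290.0, 268.3] [259.9 204.5] 5458
pin_stand 0.52 [346.4, 71.8, 498.3, 215.8] [442.2 121.9] 3181
tee_key 0.71 [241.5, 237.3, 283.3, 260.0] [261.  251.1] 596
[259.93282673 187.92046167]
```

View pics/c.png

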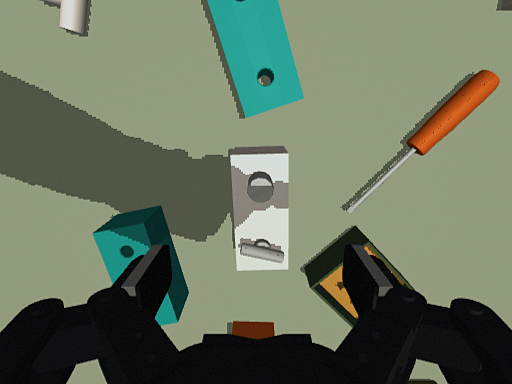

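The wrist view shows the pin head at about (260,188), the tee key at (261,251) and clear room for the fingers either side. That puts the pin at about (0.538, -0.244), which agrees with the top view.

Emit:
drive_tool --increments '[[[3,2.5,-30],[0,0,0],1],[[0,0,-30],[0,0,0],1],[[0,0,-30],[0,0,0],1],[[0,0,-20],[0,0,0],1],[[0,0,-15],[0,0,0],1],[[0,0,-9],[0,0,0],1],[[0,0,0],[0,0,0],1]]'

```text
clock: 3.1
eef_pos: [0.5352, -0.2458, 0.0606]
tool_rot: [0.709, 0.706, -0.001, -0.002]
ft_force: [-0.2, -0.1, 0.5]
grip_width: 0.0858
grasp_force: 0.0
```

Emit:
drive_tool --increments '[[[0,0,0],[0,0,0],0.4],[[0,0,0],[0,0,0],0.3],[[0,0,0],[0,0,0],0.25],[[0,0,0],[0,0,0],0],[[0,0,0],[0,0,0],0],[[0,0,0],[0,0,0],0],[[0,0,0],[0,0,0],0]]'

```text
clock: 3.68
eef_pos: [0.5381, -0.2458, 0.0635]
tool_rot: [0.708, 0.706, 0.0, 0.001]
ft_force: [0.6, 0.9, 6.0]
grip_width: 0.022
grasp_force: 58.6
```

Emit:
drive_tool --increments '[[[0,0,10],[0,0,0],0],[[0,0,20],[0,0,0],0],[[0,0,30],[0,0,0],0],[[0,0,30],[0,0,0],0],[[0,0,0],[0,0,0],0],[[0,0,0],[0,0,0],0]]'

```text
clock: 4.18
eef_pos: [0.5385, -0.246, 0.1547]
tool_rot: [0.708, 0.706, 0.001, 0.002]
ft_force: [-0.5, 0.5, -1.7]
grip_width: 0.0221
grasp_force: 60.0
```

Run:
```python
from h import *
o=get_obs();print(o["eef_pos"],o["tool_rot"],o["ft_force"],o["clock"])
w=camera("wrist");save(w,"d.png")
for q in("index_pin",):
    for r in silhouettes(q,w): print(q,round(r["conf"],2),r["bbox"],np.round(cen(r),1),r["region"].sum())
p=o["eef_pos"]
for dz in(.005,-.055): print(proj(w,p+[0,0,dz]))
```

```text
[ 0.5385072  -0.24600526  0.15472059] [0.7078629  0.70634652 0.00076626 0.00203104] [-0.53191479  0.50376261 -1.66626288] 4.1833
index_pin 0.69 [234.4, 204.1, 282.9, 290.8] [256.4 253.4] 3016
[256.73801662 252.05307317]
[256.32221188 212.14626526]
```

View pics/d.png

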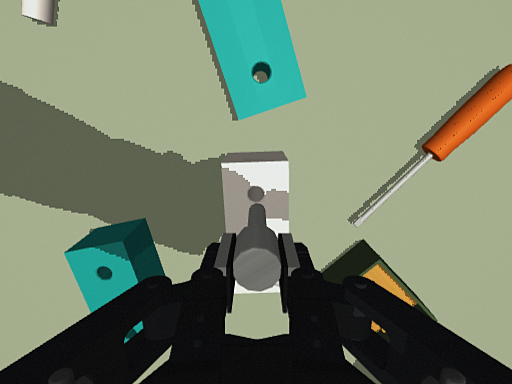

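The pin is held upright, with its tip near (257,205). The stand hole is empty and the tee key was not touched.

Emit:
drive_tool --increments '[[[2,10,32],[0,0,0],0],[[2,20,32],[0,0,0],0],[[2,37,5],[0,0,0],0],[[3,39,0],[0,0,0],0],[[3,39,0],[0,0,0],0],[[3,39,0],[0,0,0],0],[[3,39,0],[0,0,0],0],[[3,39,0],[0,0,0],0]]'

```text
clock: 4.95
eef_pos: [0.5568, 0.0182, 0.2192]
tool_rot: [0.708, 0.706, -0.002, -0.001]
ft_force: [0.4, 0.5, -0.6]
grip_width: 0.0225
grasp_force: 60.1
```

Emit:
drive_tool --increments '[[[3,39,0],[0,0,0],0],[[2,35,0],[0,0,0],0],[[1,25,0],[0,0,0],0],[[0,10,0],[0,0,0],0],[[0,0,0],[0,0,0],0],[[0,0,0],[0,0,0],0]]'

```text
clock: 5.45
eef_pos: [0.5634, 0.1251, 0.2198]
tool_rot: [0.708, 0.707, -0.002, -0.001]
ft_force: [-0.3, -0.9, -0.8]
grip_width: 0.0221
grasp_force: 60.1
```

Run:
```python
from h import *
o=get_obs();print(o["eef_pos"],o["tool_rot"],o["ft_force"],o["joint_pos"],o["clock"])
w=camera("wrist");save(w,"e.png");np.savez("e.npz",K=w["K"],view=w["view"],eef=o["eef_pos"])
for q in("index_pin","collar_hole"):
    for r in silhouettes(q,w): print(q,round(r["conf"],2),r["bbox"],np.round(cen(r),1),r["region"].sum())
p=o["eef_pos"]
print(proj(w,[.568,.174,.075]),proj(w,p-[0,0,.058]))
```

```text
[0.56339719 0.12509478 0.21978172] [ 7.07592794e-01  7.06618275e-01 -1.66449216e-03 -5.28995149e-04] [-0.30353082 -0.86128933 -0.7995407 ] [ 2.18960776e-01  4.02621209e-01  2.02734509e-01  1.37428705e+00
 -8.91350638e-04  1.79113679e+00] 5.45
index_pin 0.88 [232.3, 206.1, 281.2, 291.0] [256.6 253.5] 2925
collar_hole 0.7 [185.3, 106.7, 326.0, 236.7] [256.3 169.5] 13662
[261.70376279 132.16500275] [256.82699133 210.72842127]
```

View pics/e.png

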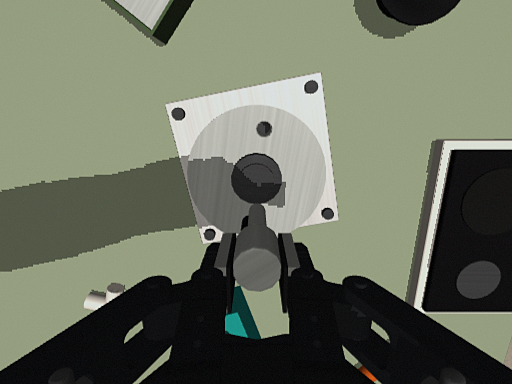

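The hole shows at about (264,128) and the magnet at (256,178), with the pin tip near (257,206). The post is hidden behind the gripper.

Run:
```python
from h import *
d=np.load("e.npz");c={"K":d["K"],"view":d["view"]};im=cv2.imread("pics/e.png");g=cv2.cvtColor(im,6)
s=g[115:143,250:278];_,m=cv2.threshold(s,0,255,cv2.THRESH_OTSU+1);n,l,st,ce=cv2.connectedComponentsWithStats(m);i=l[13,14];print(st[i],ce[i]+[250,115],_)
u,v=ce[i]+[250,115];print("hole",ray(c,u,v,.075),ray(c,u,v,.075)-d["eef"])
# collar circle fit on top rim
cs=[ray(c,u,v,.014) for u,v in((165,103),(320,72),(338,219),(203,243))];print(np.round(cs,4),np.mean(cs,0))
e=d["eef"];print("tip end edge pred",[proj(c,e+[0,dy,-.058]) for dy in(0,.004,.006)],"left/right shank u at v~215:",[int(x) for x in g[215,240:275]],[int(x) for x in g[195:225,257]])
```

```text
[  6   6  16  16 191] [263.81151832 128.62827225] 120.0
hole [0.57001426 0.17733919 0.075     ] [ 0.00661708  0.05224441 -0.14478172]
[[0.4587 0.2015 0.014 ]
 [0.633  0.234  0.014 ]
 [0.6667 0.0599 0.014 ]
 [0.4925 0.0261 0.014 ]] [0.56272662 0.13036113 0.014     ]
tip end edge pred [array([256.82699133, 210.72842127]), array([256.82250412, 205.54657627]), array([256.82024214, 202.93442901])] left/right shank u at v~215: [100, 103, 105, 105, 111, 96, 87, 73, 62, 62, 64, 64, 62, 65, 66, 63, 64, 63, 65, 62, 64, 59, 62, 59, 49, 69, 188, 186, 183, 182, 183, 182, 182, 178, 187] [33, 33, 33, 34, 32, 33, 30, 33, 47, 64, 64, 62, 62, 63, 64, 62, 62, 63, 63, 62, 63, 60, 61, 63, 62, 63, 61, 63, 61, 62]
```

Emit:
drive_tool --increments '[[[3.4,21.4,0],[0,0,0],0],[[3,20,-10],[0,0,0],0],[[1,10,-20],[0,0,0],0],[[0,0,-20],[0,0,0],0],[[0,0,-15],[0,0,0],0],[[0,0,-5],[0,0,0],0],[[0,0,0],[0,0,0],0]]'

```text
clock: 6.18
eef_pos: [0.5707, 0.1752, 0.1497]
tool_rot: [0.709, 0.706, -0.002, -0.001]
ft_force: [-1.0, -0.1, -1.2]
grip_width: 0.0223
grasp_force: 60.0
```

Run:
```python
from h import *
o=get_obs();print(o["eef_pos"],o["tool_rot"],o["ft_force"],o["clock"])
w=camera("wrist");s=camera("scene");np.savez("f.npz",K=w["K"],view=w["view"],eef=o["eef_pos"])
p=o["eef_pos"];u,v=proj(s,p-[0,0,.06]).astype(int);u0,v0=u,v
a=cv2.resize(s["image"][v-40:v+30,u-47:u+47,::-1],(800,596),interpolation=2)[:, :400*2]
b=cv2.resize(w["image"][120:260,180:340,::-1],(640,560),interpolation=2)
cv2.imwrite("pics/f.png",np.hstack([cv2.resize(a,(400,298)),cv2.resize(b,(400,350))[:298]]))
print("tip pred",proj(w,p-[0,0,.058]),"hole pred",proj(w,[.570,.1773,.075]),"scene", proj(s,[.570,.1773,.075]),u0,v0)
```

```text
[0.57072652 0.17517398 0.14966105] [ 0.70857694  0.70563099 -0.00172015 -0.00081621] [-0.96747756 -0.1129949  -1.20396849] 6.1833
tip pred [256.92102637 210.72886373] hole pred [256.0240231  200.85922549] scene [351.48781496 175.16610671] 352 171
```

View pics/f.png

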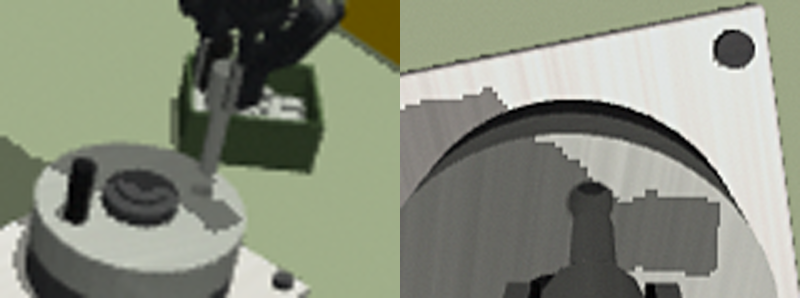

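In the right crop the far rim of the hole shows just past the tip, at full-image (257,193), as predicted. The tip is centred left to right, so I'll shift 1 mm in +y and descend gently.

Emit:
drive_tool --increments '[[[0,1,-7],[0,0,0],0],[[0,0,-7],[0,0,0],0],[[0,0,-3],[0,0,0],0],[[0,0,-2],[0,0,0],0],[[0,0,0],[0,0,0],0]]'

```text
clock: 6.7
eef_pos: [0.571, 0.1776, 0.1317]
tool_rot: [0.708, 0.706, -0.001, -0.0]
ft_force: [-0.1, -0.8, -1.4]
grip_width: 0.0221
grasp_force: 60.0
```

Emit:
drive_tool --increments '[[[0,0,-2],[0,0,0],0],[[0,0,-1],[0,0,0],0],[[0,0,0],[0,0,0],0]]'

```text
clock: 6.95
eef_pos: [0.5711, 0.1776, 0.129]
tool_rot: [0.708, 0.706, -0.001, -0.0]
ft_force: [-2.8, -2.0, -0.8]
grip_width: 0.0222
grasp_force: 60.0
```

Emit:
drive_tool --increments '[[[-0.7,-0.5,0],[0,0,0],0],[[0,0,-1],[0,0,0],0],[[0,0,-1],[0,0,0],0],[[0,0,0],[0,0,0],0]]'

```text
clock: 7.28
eef_pos: [0.571, 0.1774, 0.1272]
tool_rot: [0.708, 0.706, -0.0, -0.0]
ft_force: [-1.9, -1.6, -1.0]
grip_width: 0.0225
grasp_force: 60.0
```

Emit:
drive_tool --increments '[[[-0.6,-0.5,0],[0,0,0],0],[[0,0,-2],[0,0,0],0],[[0,0,-2],[0,0,0],0],[[0,0,0],[0,0,0],0]]'

```text
clock: 7.62
eef_pos: [0.5706, 0.1771, 0.1229]
tool_rot: [0.708, 0.706, 0.0, -0.0]
ft_force: [0.3, -0.3, -1.6]
grip_width: 0.022
grasp_force: 60.0
```

Lateral force has gone and the tip is about 10 mm in, so I'll continue down. The flat disc should stop it at a TCP height of about 0.10.

Emit:
drive_tool --increments '[[[0,0,-3],[0,0,0],0],[[0,0,-3],[0,0,0],0],[[0,0,-3],[0,0,0],0],[[0,0,0],[0,0,0],0]]'

```text
clock: 7.95
eef_pos: [0.5701, 0.1769, 0.1133]
tool_rot: [0.708, 0.706, -0.0, -0.0]
ft_force: [-0.1, 0.6, -1.4]
grip_width: 0.0218
grasp_force: 60.0
```

Emit:
drive_tool --increments '[[[0,0,-3],[0,0,0],0],[[0,0,-3],[0,0,0],0],[[0,0,0],[0,0,0],0]]'

```text
clock: 8.2
eef_pos: [0.5701, 0.1768, 0.1075]
tool_rot: [0.708, 0.706, -0.0, -0.0]
ft_force: [-0.5, 0.5, -1.4]
grip_width: 0.022
grasp_force: 60.0
```

Emit:
drive_tool --increments '[[[0,0,-3],[0,0,0],0],[[0,0,-2],[0,0,0],0],[[0,0,-1],[0,0,0],0],[[0,0,0],[0,0,0],0]]'

```text
clock: 8.53
eef_pos: [0.5702, 0.1768, 0.1019]
tool_rot: [0.708, 0.706, -0.0, -0.0]
ft_force: [0.0, 0.2, -1.6]
grip_width: 0.0222
grasp_force: 60.0
```

Emit:
drive_tool --increments '[[[0,0,0],[0,0,0],0.35],[[0,0,0],[0,0,0],0.5],[[0,0,0],[0,0,0],0.6],[[0,0,0],[0,0,0],0.6],[[0,0,15],[0,0,0],0.6],[[0,0,30],[0,0,0],0.6],[[0,-5,35],[0,0,0],0.6],[[0,-20,10],[0,0,0],0.5]]'

```text
clock: 9.2
eef_pos: [0.5729, 0.1546, 0.1979]
tool_rot: [0.707, 0.708, 0.004, 0.002]
ft_force: [1.1, -0.6, 0.7]
grip_width: 0.043
grasp_force: 0.0
```

Emit:
drive_tool --increments '[[[0,-35,0],[0,0,0],0.4],[[0,-10,0],[0,0,0],0.4],[[0,0,0],[0,0,0],0.4],[[0,0,0],[0,0,0],0.4]]'

```text
clock: 9.53
eef_pos: [0.5703, 0.1066, 0.1922]
tool_rot: [0.708, 0.706, 0.0, -0.0]
ft_force: [0.7, 1.2, 0.2]
grip_width: 0.034
grasp_force: 0.0
```

Run:
```python
from h import *
o=get_obs();print(o["eef_pos"],o["tool_rot"],o["ft_force"],o["clock"],o["grip_width"])
w=camera("wrist");s=camera("scene");t=camera("top")
b=cv2.resize(w["image"][...,::-1],(480,360));a=cv2.resize(s["image"][140:240,280:390,::-1],(320,290),interpolation=2)
im=np.zeros((360,800,3),np.uint8);im[:,:480]=b;im[:290,480:]=a;cv2.imwrite("pics/g.png",im)
for n,c in(("w",w),("s",s)):
  for r in silhouettes("index_pin",c): print(n,round(r["conf"],2),r["bbox"])
print("scene pin pred under",[proj(s,[.570,.1773,z]) for z in(.095,.125)], "post",proj(s,[.555,.083,.12]),proj(w,[.555,.083,.12]),proj(t,[.555,.083,.12]))
print("wrist hole/pin top",proj(w,[.570,.1773,.125]))
```

```text
[0.57028127 0.10658771 0.19223011] [ 7.08405092e-01  7.05805994e-01  1.35026655e-04 -3.25282706e-04] [0.71401995 1.17683886 0.15616142] 9.5333 0.03404370484239487
w 0.81 [242.3, 92.1, 273.7, 130.3]
s 0.42 [350.8, 159.1, 359.7, 176.0]
scene pin pred under [array([352.77641913, 169.59912179]), array([354.77378843, 160.97015337])] post [324.00461496 168.88453631] [237.64401702 232.62946405] [193.66209429 192.00499577]
wrist hole/pin top [255.91031692 109.96968808]
```

View pics/g.png

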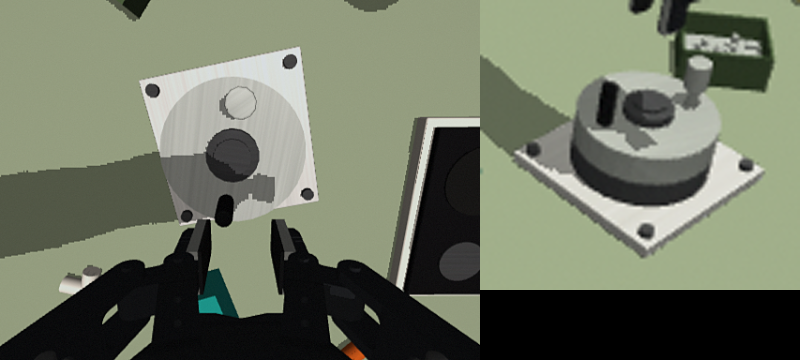

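The pin stands in the hole with its head raised. The post top is at about (236,231) in full-image pixels, which matches the predicted (0.555, 0.083). Next I straddle the post.

Emit:
drive_tool --increments '[[[-8,-12,0],[0,0,-4.5],0.4],[[-7,-12,-10],[0,0,-4.5],0.4],[[0,0,-25],[0,0,0],0.4],[[0,0,-25],[0,0,0],0.4],[[0,0,-25],[0,0,0],0.4],[[0,0,-15],[0,0,0],0.4],[[0,0,-5],[0,0,0],0.3],[[0,0,0],[0,0,0],0.28]]'

```text
clock: 10.45
eef_pos: [0.5541, 0.0833, 0.0856]
tool_rot: [0.761, 0.649, -0.002, -0.001]
ft_force: [-0.1, -0.7, 0.2]
grip_width: 0.0237
grasp_force: 0.0
```

Run:
```python
from h import *
o=get_obs();print(o["eef_pos"],o["tool_rot"],o["ft_force"],o["clock"],o["grip_width"])
s=camera("scene")
for r in silhouettes("index_pin",s): print(round(r["conf"],2),r["bbox"])
A=np.array([.5627,.1302])
f=np.array([[np.sin(p),-np.cos(p)] for p in np.radians(np.arange(-9,70,1.2))])*48
for p,x in list(zip(np.arange(-9,70,1.2),f+A*1000))[::4]: print(round(p,1),x.round(1))
```

```text
[0.55407561 0.08334683 0.08557369] [ 0.76079325  0.64899157 -0.00158882 -0.00103063] [-0.10226807 -0.67196824  0.15492989] 10.45 0.02372891409211769
0.53 [349.1, 157.7, 358.9, 176.6]
0.19 [312.8, 164.4, 363.1, 209.1]
-9.0 [555.2  82.8]
-4.2 [559.2  82.3]
0.6 [563.2  82.2]
5.4 [567.2  82.4]
10.2 [571.2  83. ]
15.0 [575.1  83.8]
19.8 [579.  85.]
24.6 [582.7  86.6]
29.4 [586.3  88.4]
34.2 [589.7  90.5]
39.0 [592.9  92.9]
43.8 [595.9  95.6]
48.6 [598.7  98.5]
53.4 [601.2 101.6]
58.2 [603.5 104.9]
63.0 [605.5 108.4]
67.8 [607.1 112.1]
```

Emit:
drive_tool --increments '[[[2.2,-0.3,0],[0,0,2.4],0.28],[[2.1,-0.3,0],[0,0,2.4],0.28],[[2.1,-0.3,0],[0,0,2.4],0.28],[[2.1,-0.1,0],[0,0,2.4],0.28],[[2.1,0,0],[0,0,2.4],0.28],[[2.1,0.1,0],[0,0,2.4],0.28],[[2.1,0.2,0],[0,0,2.4],0.28],[[2.1,0.3,0],[0,0,2.4],0.28]]'

```text
clock: 11.22
eef_pos: [0.5716, 0.0837, 0.0888]
tool_rot: [0.641, 0.767, 0.001, -0.001]
ft_force: [-4.1, 2.2, 2.0]
grip_width: 0.024
grasp_force: 2.0
```

Emit:
drive_tool --increments '[[[2,0.4,0],[0,0,2.4],0.28],[[1,0.2,0],[0,0,1.2],0.28],[[0,0,0],[0,0,0],0.28]]'

```text
clock: 11.47
eef_pos: [0.5752, 0.0838, 0.0885]
tool_rot: [0.618, 0.786, 0.0, -0.0]
ft_force: [-4.6, 0.9, 1.9]
grip_width: 0.0241
grasp_force: 1.8
```

```bash
cat > chk.py <<'E'
from h import *
o=get_obs();print(o["eef_pos"].round(4),o["tool_rot"].round(3),o["ft_force"].round(1),o["clock"],o["grip_width"].round(4))
s=camera("scene");A=np.array([.5627,.1302])
for r in silhouettes("index_pin",s)[:2]:
    b=r["bbox"];print(round(r["conf"],2),b,cen(r))
# post angle from tool: predicted bbox of the head for post lag 4mm
q=o["tool_rot"];phi=2*np.arctan2(q[0],q[1]);
tq=o["eef_pos"][:2]-A;ph=np.arctan2(tq[0],-tq[1]);th=ph-(o["grip_width"]-.016)/2/.048
h=A+.048*np.array([-np.sin(th),np.cos(th)])
print("tool deg",np.degrees(ph),"r",np.hypot(*tq),"swivel~",th-.184)
for z in(.095,.085):
    pts=np.array([proj(s,[h[0]+.012*np.cos(a),h[1]+.012*np.sin(a),zz]) for a in np.linspace(0,6.28,40) for zz in(z,z+.03)])
    print("pred head bbox z",z,pts.min(0).round(1),pts.max(0).round(1))
E
python3 chk.py
```

```text
Traceback (most recent call last):
  File "chk.py", line 2, in <module>
    o=get_obs();print(o["eef_pos"].round(4),o["tool_rot"].round(3),o["ft_force"].round(1),o["clock"],o["grip_width"].round(4))
                                                                                                     ^^^^^^^^^^^^^^^^^^^^^
AttributeError: 'float' object has no attribute 'round'
```

```bash
sed -i 's/o\["grip_width"\].round(4)/round(o["grip_width"],4)/' chk.py; python3 chk.py
```

```text
[0.5752 0.0838 0.0885] [ 0.618  0.786  0.    -0.   ] [-4.6  0.9  1.9] 11.4667 0.0241
tool deg 15.028855440031583 r 0.04809236383216187 swivel~ -0.005661602665306076
pred head bbox z 0.095 [345.  155.7] [355.4 169.2]
pred head bbox z 0.085 [344.4 158.6] [354.8 172. ]
```

```bash
cat > chk.py <<'E'
from h import *
o=get_obs();A=np.array([.5627,.1302]);tq=o["eef_pos"][:2]-A;ph=np.arctan2(tq[0],-tq[1]);th=ph-(o["grip_width"]-.016)/2/.048
ft=o["ft_force"];print("clock",round(o["clock"],2),"tool deg",np.degrees(ph).round(1),"r",np.hypot(*tq).round(4),"swivel~",(th-.184).round(3),"Ft",(ft[:2]@[np.cos(ph),np.sin(ph)]).round(1),"fz",ft[2].round(1))
h=A+.048*np.array([-np.sin(th),np.cos(th)])
w=camera("wrist");save(w,"last.png")
for r in silhouettes("index_pin",w)[:2]: print("pin",round(r["conf"],2),r["bbox"])
for z in(.125,.115):
    pts=np.array([proj(w,[h[0]+.012*np.cos(a),h[1]+.012*np.sin(a),zz]) for a in np.linspace(0,6.28,40) for zz in(z,z-.03)])
    print("pred",z,pts.min(0).round(1),pts.max(0).round(1))
E
python3 chk.py; cp pics/last.png pics/i.png
```

```text
clock 11.57 tool deg 15.0 r 0.0485 swivel~ -0.009 Ft -4.2 fz 3.2
pin 0.71 [227.4, 0.3, 295.0, 79.8]
pred 0.125 [226.  -10.9] [299.8  79.3]
pred 0.115 [2.288e+02 1.000e-01] [295.8  81.2]
```

View pics/i.png

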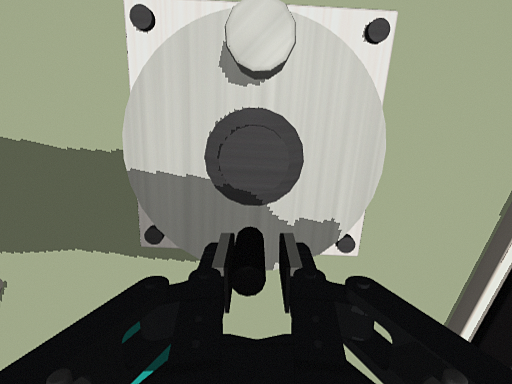

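The wrist view shows the pin head at about (260,35) with its top face 72 px wide, so it is still up. The left finger touches the post at (248,260). I'll step 3 mm at a time and check the head's scale after each step.

```bash
cat >> chk.py <<'E'
E=lambda g:cv2.GaussianBlur(cv2.Canny(g,40,100),(0,0),1.5).astype(np.float32)
T=cv2.cvtColor(cv2.imread("pics/i.png"),6)[0:84,212:308];G=cv2.cvtColor(w["image"],7)[0:130,150:370]
best=[]
for sc in np.arange(.8,1.1,.02):
    t=E(cv2.resize(T,None,fx=sc,fy=sc));m=cv2.matchTemplate(E(G),t,cv2.TM_CCOEFF_NORMED);best.append((round(float(m.max()),2),round(sc,2),cv2.minMaxLoc(m)[3]))
print(sorted(best)[-2:])
E
python3 - <<'E'
E
true
```

Emit:
drive_tool --increments '[[[1,0.3,0],[0,0,1.2],0.28],[[1,0.3,0],[0,0,1.2],0.28],[[1,0.3,0],[0,0,1.2],0.28],[[0,0,0],[0,0,0],0.28]]'

```text
clock: 12.0
eef_pos: [0.5786, 0.0837, 0.0874]
tool_rot: [0.593, 0.806, -0.0, 0.0]
ft_force: [-3.7, -0.3, 2.4]
grip_width: 0.024
grasp_force: 1.8
```

```bash
python3 chk.py
```

```text
clock 12.0 tool deg 18.9 r 0.0491 swivel~ 0.063 Ft -3.6 fz 2.4
pin 0.77 [222.2, 0.0, 295.0, 79.4]
pred 0.125 [223.9 -14.2] [298.5  77.6]
pred 0.115 [226.9  -2.8] [294.6  79.6]
[(0.75, np.float64(0.96), (62, 0)), (0.79, np.float64(0.98), (61, 0))]
```

Emit:
drive_tool --increments '[[[0.9,0.7,0],[0,0,1.2],0.28],[[0.9,0.7,0],[0,0,1.2],0.28],[[0.9,0.6,0],[0,0,1.2],0.28],[[0,0,0],[0,0,0],0.28]]'

```text
clock: 12.43
eef_pos: [0.5813, 0.0849, 0.0872]
tool_rot: [0.567, 0.824, -0.001, 0.001]
ft_force: [-2.9, -3.5, 1.1]
grip_width: 0.024
grasp_force: 2.1
```

```bash
python3 chk.py
```

```text
clock 12.43 tool deg 22.3 r 0.049 swivel~ 0.123 Ft -4.0 fz 1.1
pin 0.84 [223.4, 0.0, 293.2, 78.2]
pred 0.125 [224.8 -13.7] [299.3  78. ]
pred 0.115 [227.7  -2.3] [295.4  79.9]
[(0.77, np.float64(1.0), (61, 0)), (0.8, np.float64(0.98), (62, 0))]
```

Emit:
drive_tool --increments '[[[0.9,0.6,0],[0,0,1.2],0.28],[[0.9,0.6,0],[0,0,1.2],0.28],[[0.9,0.6,0],[0,0,1.2],0.28],[[0,0,0],[0,0,0],0.28]]'

```text
clock: 12.87
eef_pos: [0.584, 0.0866, 0.0871]
tool_rot: [0.541, 0.841, -0.001, 0.001]
ft_force: [-3.0, -5.7, 1.9]
grip_width: 0.0237
grasp_force: 2.3
```

```bash
python3 chk.py
```

```text
clock 12.87 tool deg 26.0 r 0.0485 swivel~ 0.189 Ft -5.2 fz 1.9
pin 0.82 [223.4, 1.7, 294.8, 77.0]
pred 0.125 [224.1 -12.2] [298.9  79.1]
pred 0.115 [227.1  -1. ] [295.  81.]
[(0.77, np.float64(0.98), (61, 0)), (0.81, np.float64(1.0), (60, 0))]
```

Emit:
drive_tool --increments '[[[0.9,0.5,0],[0,0,1.2],0.28],[[0.9,0.5,0],[0,0,1.2],0.28],[[0.9,0.5,0],[0,0,1.2],0.28],[[0,0,0],[0,0,0],0.28]]'

```text
clock: 13.3
eef_pos: [0.5867, 0.0882, 0.0871]
tool_rot: [0.514, 0.858, -0.001, 0.001]
ft_force: [-2.2, -5.1, 2.1]
grip_width: 0.0238
grasp_force: 2.3
```

```bash
python3 chk.py
```

```text
clock 13.3 tool deg 29.7 r 0.0484 swivel~ 0.254 Ft -4.5 fz 2.1
pin 0.67 [221.6, 0.1, 293.4, 79.5]
pred 0.125 [223.3 -11.9] [298.   79.4]
pred 0.115 [226.4  -0.7] [294.2  81.2]
[(0.76, np.float64(0.98), (60, 1)), (0.82, np.float64(1.0), (59, 0))]
```

Emit:
drive_tool --increments '[[[0.85,0.6,0],[0,0,1.2],0.28],[[0.85,0.6,0],[0,0,1.2],0.28],[[0.85,0.6,0],[0,0,1.2],0.28],[[0,0,0],[0,0,0],0.28]]'

```text
clock: 13.73
eef_pos: [0.5893, 0.0898, 0.087]
tool_rot: [0.487, 0.873, -0.001, 0.001]
ft_force: [-2.7, -5.5, 1.5]
grip_width: 0.024
grasp_force: 2.3
```

```bash
python3 chk.py
```

```text
clock 13.73 tool deg 33.4 r 0.0484 swivel~ 0.315 Ft -5.3 fz 1.5
pin 0.97 [212.8, 0.0, 284.3, 83.2]
pin 0.38 [119.7, 9.3, 385.4, 296.6]
pred 0.125 [223.3 -11.8] [298.1  79.4]
pred 0.115 [226.4  -0.7] [294.2  81.2]
[(0.63, np.float64(1.02), (48, 0)), (0.66, np.float64(1.0), (49, 0))]
```

```bash
cp pics/last.png pics/j.png
```

```text
(no output)
```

View pics/j.png

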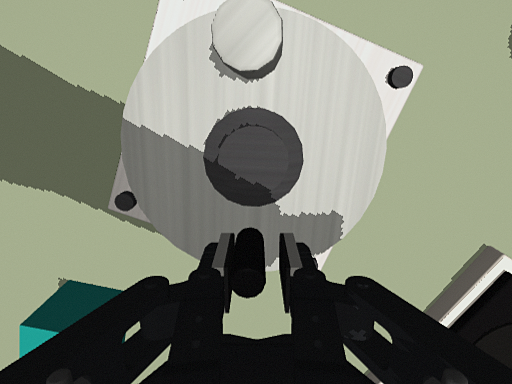

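The head has shifted about 10 px left to (247,35) at the same size. The pin is leaning forward within its play but hasn't dropped, so I'll continue with smaller steps.

Emit:
drive_tool --increments '[[[0.8,0.6,0],[0,0,1.2],0.28],[[0.8,0.6,0],[0,0,1.2],0.28],[[0,0,0],[0,0,0],0.28]]'

```text
clock: 14.08
eef_pos: [0.5913, 0.0911, 0.087]
tool_rot: [0.469, 0.883, -0.001, 0.001]
ft_force: [-1.5, -4.7, 0.5]
grip_width: 0.0237
grasp_force: 2.0
```

```bash
python3 chk.py
```

```text
clock 14.08 tool deg 36.2 r 0.0484 swivel~ 0.367 Ft -4.0 fz 0.5
pin 0.89 [208.9, 0.9, 276.7, 81.1]
pred 0.125 [220.8 -11.8] [295.7  79.4]
pred 0.115 [224.1  -0.6] [292.   81.2]
[(0.6, np.float64(0.98), (45, 2)), (0.62, np.float64(1.0), (44, 0))]
```

Run:
```python
import cv2,numpy as np
for n in("i","j","last"):
    g=cv2.GaussianBlur(cv2.cvtColor(cv2.imread(f"pics/{n}.png"),6),(0,0),.8).astype(float)
    out=[]
    for v in(20,28,36,44):
        d=np.abs(np.gradient(g[v]));L=200+np.argmax(d[200:240]);R=262+np.argmax(d[262:305]);out.append((int(L),int(R),int(R-L)))
    cx=(out[1][0]+out[1][1])//2;d=np.abs(np.gradient(g[50:100,cx]));print(n,out,"vertical edges",(50+np.argsort(d)[::-1][:6]).tolist())
```

```text
i [(226, 295, 69), (224, 296, 72), (224, 296, 72), (227, 295, 68)] vertical edges [70, 71, 69, 81, 80, 79]
j [(212, 280, 68), (210, 283, 73), (211, 283, 72), (211, 282, 71)] vertical edges [70, 69, 83, 71, 82, 78]
last [(208, 275, 67), (205, 275, 70), (206, 278, 72), (207, 278, 71)] vertical edges [70, 71, 69, 81, 82, 77]
```

Edge widths are still 72 px, so the pin hasn't dropped.

```bash
cat >> chk.py <<'E'
g=cv2.GaussianBlur(G,(0,0),.8).astype(float);r=[]
for v in(24,28,32,36,40):
    d=np.abs(np.gradient(g[v]));r.append((int(190+np.argmax(d[40:90])),int(258+np.argmax(d[108:155]))))
print("edges",r,"width",np.median([b-a for a,b in r]))
E
true
```

Emit:
drive_tool --increments '[[[0.8,0.6,0],[0,0,1.2],0.28],[[0.8,0.6,0],[0,0,1.2],0.28],[[0,0,0],[0,0,0],0.28]]'

```text
clock: 14.43
eef_pos: [0.5929, 0.0925, 0.0871]
tool_rot: [0.45, 0.893, -0.001, 0.001]
ft_force: [-0.3, -4.9, 0.1]
grip_width: 0.0237
grasp_force: 1.8
```

```bash
python3 chk.py
```

```text
clock 14.43 tool deg 38.7 r 0.0483 swivel~ 0.412 Ft -3.3 fz 0.1
pin 0.68 [206.8, 1.8, 279.5, 81.1]
pred 0.125 [220.  -11.4] [294.7  79.7]
pred 0.115 [223.4  -0.3] [291.2  81.5]
[(0.6, np.float64(0.98), (44, 2)), (0.62, np.float64(1.0), (43, 1))]
edges [(206, 274), (204, 277), (205, 277), (205, 277), (206, 275)] width 72.0
```

Emit:
drive_tool --increments '[[[0.8,0.6,0],[0,0,1.2],0.28],[[0.8,0.6,0],[0,0,1.2],0.28],[[0.4,0.3,0],[0,0,0.6],0.28],[[0,0,0],[0,0,0],0.28]]'

```text
clock: 14.87
eef_pos: [0.5943, 0.0949, 0.0871]
tool_rot: [0.427, 0.904, -0.0, 0.0]
ft_force: [-1.4, -4.3, -0.4]
grip_width: 0.0235
grasp_force: 1.7
```

```bash
python3 chk.py
```

```text
clock 14.87 tool deg 41.9 r 0.0474 swivel~ 0.468 Ft -3.9 fz -0.4
pin 0.91 [225.8, 6.7, 288.9, 86.2]
pred 0.125 [219.5  -8. ] [293.7  81.9]
pred 0.115 [222.9   2.9] [290.3  83.6]
[(0.77, np.float64(0.9), (63, 13)), (0.77, np.float64(0.92), (62, 12))]
edges [(228, 285), (227, 288), (225, 287), (224, 287), (224, 287)] width 62.0
```

The pin has dropped: the head width went from 72 to 62 px and the push force stayed at 4 N. I'll stop turning, unload the finger and lift away.

Emit:
drive_tool --increments '[[[-1.2,-1,0],[0,0,0],0.32],[[0,0,0],[0,0,0],0.36],[[0,0,10],[0,0,0],0.36],[[0,0,25],[0,0,0],0.36],[[0,0,30],[0,0,0],0],[[0,0,30],[0,0,0],0],[[-10,12,15],[0,0,0],0],[[0,0,0],[0,0,0],0]]'

```text
clock: 15.63
eef_pos: [0.5849, 0.1085, 0.2035]
tool_rot: [0.426, 0.905, 0.004, 0.003]
ft_force: [0.9, -1.3, -0.2]
grip_width: 0.0001
grasp_force: 0.0
```

Run:
```python
from h import *
o=get_obs();e=o["eef_pos"];print(e,o["ft_force"],o["clock"],o["grip_width"])
w=camera("wrist");s=camera("scene");t=camera("top");save(w,"k.png");save(s,"ks.png");save(t,"kt.png")
for n,c in(("w",w),("s",s),("t",t)):
  for r in silhouettes("index_pin",c)[:2]:
    b=r["bbox"];print(n,round(r["conf"],2),b,cen(r))
  for z in(.125,.115):
    pts=np.array([proj(c,[.5336+.012*np.cos(a),.1683+.012*np.sin(a),zz]) for a in np.linspace(0,6.28,40) for zz in(z,z-.03)])
    print(n,z,pts.min(0).round(1),pts.max(0).round(1))
```

```text
[0.58489174 0.10845945 0.20354819] [ 0.86860875 -1.32471725 -0.21642982] 15.6333 8.256378773169175e-05
w 0.63 [241.9, 80.2, 271.4, 114.7] (np.float64(254.65836298932385), np.float64(98.05931198102017))
w 0.125 [237.   79.8] [270.4 114.9]
w 0.115 [237.7  80.9] [269.6 114.5]
s 0.44 [339.2, 159.5, 346.5, 171.3] (np.float64(342.60526315789474), np.float64(163.17105263157896))
s 0.22 [313.1, 166.3, 363.2, 206.0] (np.float64(336.2626064178127), np.float64(183.79043876882776))
s 0.125 [338.  152.9] [348.2 166.3]
s 0.115 [337.4 155.8] [347.5 169.1]
t 0.125 [161.  194.9] [170.7 203.4]
t 0.115 [161.6 195.1] [171.2 203.6]
```

Emit:
drive_tool --increments '[[[-15,18,0],[0,0,0],0],[[-20,25,0],[0,0,0],0],[[-15,18,-10],[0,0,0],0],[[0,0,-25],[0,0,0],0],[[0,0,-25],[0,0,0],0],[[0,0,-14],[0,0,0],0],[[0,0,0],[0,0,0],0],[[0,0,0],[0,0,0],0]]'

```text
clock: 16.6
eef_pos: [0.5319, 0.1665, 0.1217]
tool_rot: [0.427, 0.904, -0.001, -0.001]
ft_force: [0.9, -0.1, 0.3]
grip_width: 0.0002
grasp_force: 0.0
```

Emit:
drive_tool --increments '[[[0,0,-3],[0,0,0],0],[[0,0,-3],[0,0,0],0],[[0,0,-2],[0,0,0],0],[[0,0,0],[0,0,0],0]]'

```text
clock: 16.93
eef_pos: [0.5332, 0.1669, 0.1155]
tool_rot: [0.427, 0.904, 0.0, 0.0]
ft_force: [0.3, -0.4, -0.3]
grip_width: 0.0001
grasp_force: 0.0
```

Emit:
drive_tool --increments '[[[1.5,2,0],[0,0,0],0],[[0,0,-1],[0,0,0],0],[[0,0,-1],[0,0,0],0],[[0,0,0],[0,0,0],0]]'

```text
clock: 17.27
eef_pos: [0.5353, 0.1693, 0.1143]
tool_rot: [0.427, 0.904, 0.001, 0.001]
ft_force: [0.5, 0.4, 4.0]
grip_width: -0.0002
grasp_force: 2.2
```

Emit:
drive_tool --increments '[[[0,0,-1],[0,0,0],0],[[0,0,-1],[0,0,0],0],[[0,0,0],[0,0,0],0]]'

```text
clock: 17.52
eef_pos: [0.5351, 0.1693, 0.1122]
tool_rot: [0.427, 0.904, 0.001, 0.001]
ft_force: [0.1, -1.2, 5.4]
grip_width: 0.0003
grasp_force: 2.4
```

Contact is at 5 N and the pin is sliding down. I'll keep going in 1 mm steps.

Emit:
drive_tool --increments '[[[0,0,-1],[0,0,0],0],[[0,0,-1],[0,0,0],0],[[0,0,-1],[0,0,0],0],[[0,0,0],[0,0,0],0]]'

```text
clock: 17.85
eef_pos: [0.5351, 0.1692, 0.1092]
tool_rot: [0.427, 0.904, 0.001, 0.001]
ft_force: [-0.2, -0.5, 3.7]
grip_width: -0.0004
grasp_force: 2.4
```

Emit:
drive_tool --increments '[[[0,0,-1],[0,0,0],0],[[0,0,-1],[0,0,0],0],[[0,0,0],[0,0,0],0]]'

```text
clock: 18.1
eef_pos: [0.5352, 0.1693, 0.1072]
tool_rot: [0.427, 0.904, 0.001, 0.001]
ft_force: [-0.3, 0.6, 4.6]
grip_width: 0.0002
grasp_force: 2.4
```

Emit:
drive_tool --increments '[[[0,0,-1],[0,0,0],0],[[0,0,-0.7],[0,0,0],0],[[0,0,0],[0,0,0],0]]'

```text
clock: 18.35
eef_pos: [0.5351, 0.1692, 0.1055]
tool_rot: [0.427, 0.904, 0.001, 0.001]
ft_force: [-0.6, -0.6, 5.4]
grip_width: -0.0
grasp_force: 2.5
```

Emit:
drive_tool --increments '[[[0,0,-0.7],[0,0,0],0],[[0,0,0],[0,0,0],0]]'

```text
clock: 18.52
eef_pos: [0.5353, 0.1693, 0.1051]
tool_rot: [0.427, 0.904, 0.001, 0.001]
ft_force: [-0.4, -0.6, 6.3]
grip_width: -0.0003
grasp_force: 3.0
```

Emit:
drive_tool --increments '[[[0,0,-0.7],[0,0,0],0],[[0,0,0],[0,0,0],0]]'

```text
clock: 18.68
eef_pos: [0.5353, 0.1693, 0.105]
tool_rot: [0.427, 0.904, 0.001, 0.001]
ft_force: [-2.0, -1.2, 9.0]
grip_width: -0.0002
grasp_force: 4.7
```

Emit:
drive_tool --increments '[[[0,0,-0.5],[0,0,0],0],[[0,0,0],[0,0,0],0]]'

```text
clock: 18.85
eef_pos: [0.5354, 0.1693, 0.1051]
tool_rot: [0.427, 0.904, 0.001, 0.001]
ft_force: [-2.4, -0.2, 12.0]
grip_width: -0.0002
grasp_force: 5.9
```

The tool has stalled at z = 0.105 with the force at 12 N, so the pin is home. Lifting away.

Emit:
drive_tool --increments '[[[0,0,5],[0,0,0],0],[[0,0,20],[0,0,0],0],[[0,0,30],[0,0,0],0],[[10,-20,30],[0,0,0],0],[[20,-30,10],[0,0,0],0],[[20,-30,0],[0,0,0],0],[[0,0,0],[0,0,0],0],[[0,0,0],[0,0,0],0]]'

```text
clock: 19.52
eef_pos: [0.5848, 0.0873, 0.1971]
tool_rot: [0.428, 0.904, -0.0, -0.0]
ft_force: [-0.5, -0.5, -0.2]
grip_width: -0.0001
grasp_force: 0.0
```

Run:
```python
from h import *
print(get_obs()["eef_pos"],get_obs()["ft_force"])
w=camera("wrist");s=camera("scene")
for r in silhouettes("index_pin",s)[:1]: print(r["bbox"])
im=np.zeros((360,800,3),np.uint8);im[:,:480]=cv2.resize(w["image"][...,::-1],(480,360));im[:290,480:]=cv2.resize(s["image"][140:240,280:390,::-1],(320,290),interpolation=2);cv2.imwrite("pics/z.png",im)
```

```text
[0.5848161  0.0873276  0.19713557] [-0.45043903 -0.53714181 -0.21365808]
[313.8, 165.4, 361.1, 204.4]
```

View pics/z.png

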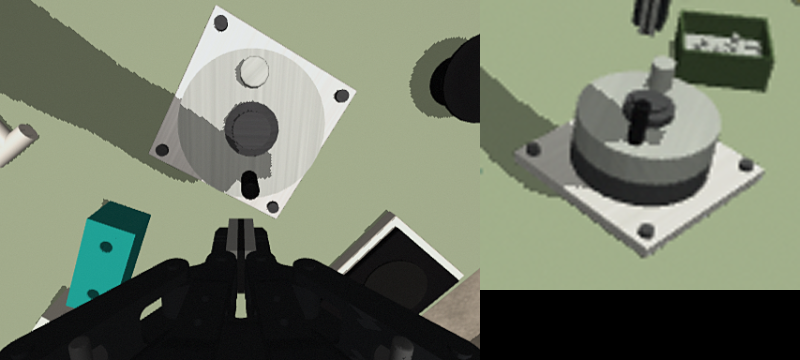

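The head now sits down on the collar, at (254,71) in the left panel and (661,75) in the right. The tool is clear of everything, so I'm handing in.

```bash
python3 -c "from workcell import job_done; print(job_done())"
```

```text
the job is handed in; nothing more can be done
None
```

The pin dropped into the hidden bore at a swivel of about 0.47 rad, I pressed it fully home with at most about 12 N, let go, and handed the job in at about 20 s.

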